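# Fit a specimen pedestal into a spring-plunger post holder

## Robot

A 6-joint arm with a two-finger parallel gripper is mounted at the origin on a cart in front of the work surface, level with it; the furniture and walls round the work are solid. World frame = base frame: x ahead of the robot, y to its left, z up, the work surface at z = 0. Lengths are in m, angles in degrees, forces in N, time in s.
With the tool pointing down it reaches from about 0.35 to 0.875 m from the base axis. Payload 4.2 kg.
Tool frame: the origin (TCP) lies at the very end of the fingers, on their centre line; the grasp point (between the pads) lies r.pinch_z behind it (r.pinch_z is the distance from the TCP to the grasp point, in m); y points along the fingers, z is the direction in which the jaws open and shut, and the axes are right-handed (so a half turn about y gives the same grasp; the last joint's range is limited). The gripper opens to 87 mm and grips with 3 to 60 N. Pads are 19 mm wide; open, the fingers measure 117 mm over their backs; the gripper's body (75 mm by 190 mm) begins 51 mm behind the grasp point.
Start: joints at [85.921, 22.042, 0.453, 0, -68.411, -14.817], TCP at [0.202, 0.591, 0.223] pointing down, gripper open.
Joint ranges: [-179.83, 179.83], [-69.29, 118.12], [-61.27, 80.66], [-181.25, 117.63], [-171.15, -9.14], [-177.46, 177.46]. Speed limits (degrees/s): [159.86, 159.86, 180, 180, 180, 180].

## Interface

Orientations are given as a 3x3 rotation matrix whose columns are the frame's x, y, z axes.
In Python, from station import sense, capture, camera_params, r gives the robot as it stands.
- The arm moves only by the tool move_arm, never from a script. Its argument "increments" is text: rows parted by semicolons, each of 7 numbers parted by spaces: the closure, from -1 (fully open) to 1 (shut), so that 0 is half open, then the shift along the tool's x, y, z in m, then the turn, a rotation vector about the tool's x, y, z in rad. In form: hand x y z wx wy wz; .... A call has 1 to 8 rows; each row is the pose to reach, as a shift and turn from the pose commanded when the call began, along the tool's axes at that moment; what a row does not reach only later rows make up. A row lasts 1/10 s, in which the tool goes at most 50 mm and 8.59 degrees, less where a joint would pass 70% of its speed; a pose out of reach is approached as far as the arm can. A call with a gripper value outside its range is refused whole. The fingers move at their own pace and stop on an object; the grip force is fixed at half the most. Time passes only in rows, so rows that repeat a pose let the fingers close. It gives the time, the measured TCP pose, the force and the opening at its end, in the units of the state.
- sense(): the state, without advancing time (a new reading comes with each control period).
- capture(name): name is "scene" or "top" or "wrist"; returns (picture, depth): 480x640x3 uint8, red, green, blue; 480x640 float32, m along the optical axis (not along the pixel's ray), 0 where there is no reading.
- camera_params(name): a dict with "fx", "fy", "cx", "cy" (pixels), "xyz" and "orientation" of the camera in the world. Camera axes: x right, y down, z forward; pixel columns grow to the right and rows downward; lengths in m; the calibration is good to about 2 mm. The wrist camera is an equidistant fisheye: a pixel r from the principal point sees the ray r / f radians off the axis. A picture is of the moment at which its call begins: read the wrist's pose just before it. camera_params takes no time and is no camera call; for the wrist camera it gives the pose at the moment of the call.
- r.finish_job(): hands the job in, once; it reports no verdict.
The state is a dict: "time_s": time; "joints": joint angles; "joint_velocities": joint speeds; "effort": joint torques, N m; "tcp_pos": TCP position; "ee_rot": TCP orientation; "wrist_force": force on the tool from outside, world axes, zero at the start; "moment": the same for the moment, N m; "gripper_width": opening from 0.0 (shut) to 1.0 (fully open).
Only numpy, scipy, OpenCV 4.12 (cv2) and the standard library are available. Lean on these libraries where they do the work, as an engineer would, in place of code of your own. Each camera call takes 0.05 s, during which the arm holds its last target.

## Task

Lift the green-headed specimen pedestal out of its white parking stand and push its post down into the black post holder, past the side spring plunger, until it is fully home on the floor of the bore with the plunger snapped into its groove; then let go. The depth of the bore is set differently each time and cannot be seen, so go by feel: push hard enough to ride over the plunger (some 10 N), but never lean on it with more than about 20 N. Leave the dishes, box, pen and pipettor where they are.

Things in the scene. Friction and masses are not known exactly. Their poses are not given: they have to be found in the camera images.
- pedestal: Specimen pedestal, loose, about 250 g, 117 mm tall, upright: a steel post 12 mm thick whose lowest 6 mm taper to a 4 mm flat; a V groove 8 mm wide, 2.5 mm deep, its middle 30 mm above the foot; on top a round green knurled head, 30 mm wide, 85 to 113 mm above the foot, with a 4 mm cork pad. Origin: centre of the foot's underside; z up along the post. Round, so yaw does not matter.
- pedestal_head (a point): Middle of the pedestal's green head, on its axis, 99 mm above the foot: the place to grasp.
- stand: White parking stand, fixed block 60x60x44 mm with an upright hole 13.3 mm wide and 38 mm deep in the middle of its top, in which the pedestal stands at the start (foot 6 mm above the worktop). Origin: centre of its underside.
- holder: Black round post holder, fixed: tube 34 mm wide outside, 80 mm tall, on a round foot 72 mm wide, with an upright bore 14.4 mm wide open at the top. Bore floor and side plunger are set and locked together at an unknown height: floor 56 to 68 mm below the mouth, plunger always 30 mm above the floor (26 to 38 mm below the mouth), on the +y side. Origin: centre of its underside.
- holder_mouth (a point): Centre of the bore's upper rim, 80 mm above the worktop. Going down: the post's foot meets the plunger nose 22 to 38 mm below the rim; riding over it takes about 5 to 12 N and is over by 46 mm; sliding on along it takes 5 N or less; then the plunger snaps into the groove just as the foot lands on the hard floor, where the force rises at once.
- plunger (a joint): Spring plunger with red knob (42 mm from the axis): how far its nose is pushed back out of the bore, in m; spring 7.5 N at 0, 1.5 N more per mm. About 0: bore empty; about 0.0026 (up to 0.004): riding on the plain post; about 0.0005: snapped into the groove of a released post (up to 0.0015 while a gripper holds the post mid-bore).
- petri_red: Bystander: round petri dish with red pieces, 55x55x15 mm. Origin: centre of its underside.
- petri_brown: Bystander: round petri dish with brown pieces, 55x55x17 mm. Origin: centre of its underside.
- tip_box: Bystander: blue tip box, 88x126x48 mm. Origin: centre of its underside.
- marker: Bystander: blue marker pen lying down, 13x132x15 mm. Origin: centre of its underside.
- pipettor: Bystander: red and white pipettor lying down, 29x214x37 mm. Origin: centre of its underside.
Mind the look-alikes: they are no part of the job. What is shaped like the stand but orange or yellow is not meant.

How it is judged (in metres and radians):
On the way, in this order (a step that is already met when the one before it is completed fails the run):
1. the pedestal is lifted out of its stand (z of pedestal in the frame of stand above 0.05 m), for 0.1 s.
2. the post is in the bore with the plunger riding on it (z of pedestal in the frame of holder_mouth below -0.02 m and horizontal distance between pedestal and holder_mouth below 0.004 m and value of joint plunger above 0.0019 m), for 0.05 s.
At the end, for the whole second after the job is handed in: The released pedestal stands at rest and upright (within 0.08 rad) in the holder's bore, its foot more than 50 mm below the mouth and within 4 mm of its axis, with the plunger snapped into its groove (plunger joint below 0.0016 m) (z of pedestal in the frame of holder_mouth below -0.05 m and horizontal distance between pedestal and holder_mouth below 0.004 m and angle between pedestal's own z axis and vertical below 0.08 rad and value of joint plunger below 0.0016 m and linear speed of pedestal below 0.02 m/s); the robot touches nothing.
It fails at once if the pedestal is forced into the holder: all contact forces between them, of which the plunger's own squeeze makes 20 to 25 N, add up to more than 55 N (contact force between pedestal and holder above 55 N).
It fails at once if a dish, the tip box, the marker or the pipettor is moved by more than 30 mm (distance of any of petri_red, petri_brown, tip_box, marker, pipettor from where it was at the start of the episode above 0.03 m).
It also fails if it takes over 42 s, if anything falls off the work surface, if the arm or the gripper's body presses on something with over 40 N, if the wrist force passes 120 N, or if a joint passes its speed limit or range.

## Working session

There is one attempt and no reset: what is moved stays moved. The work goes in short steps, Python scripts to look and compute and a tool call to move; the robot and the scene stay as the last step left them, time stands still between calls to the robot, and variables do not carry over. Pictures are saved under pics/ and viewed, and the job is handed in when it is done.

Besides the shell and the picture viewer there is one more tool, called after "Request:" as name(argument=value, ...) on one line, values as JSON. move_arm: Moves the arm, as the interface text tells. Its arguments: {"type":"object","properties":{"increments":{"type":"string"}},"required":["increments"]}

```bash
ls; mkdir -p pics
python3 - <<'E'
from station import sense,capture,camera_params,r
import cv2,numpy as np
print(sense()); print(r.pinch_z)
for n in("scene","top"):
    p=camera_params(n); print(n,p)
    im,d=capture(n); np.savez(f"{n}0.npz",im=im,d=d); cv2.imwrite(f"pics/{n}0.png",im[...,::-1])
E
```

```text
pics
{'time_s': 0.0, 'joints': array([ 8.59205822e+01,  2.20894859e+01,  3.77833483e-01, -2.73455641e-02,
       -6.84124560e+01, -1.48162432e+01]), 'joint_velocities': array([-0.1024031 , -0.04906254, -0.07938857,  0.06200891,  0.04171144,
        0.07193956]), 'effort': array([ 1.02050697e-03, -3.90666497e+01,  1.87403476e+01,  4.21983093e+00,
        1.10766073e-02, -1.95049847e-04]), 'tcp_pos': array([0.20220027, 0.59072972, 0.22146402]), 'ee_rot': array([[-9.46052886e-01, -5.96759859e-04, -3.24011698e-01],
       [ 3.24012224e-01, -2.12899978e-03, -9.46050499e-01],
       [-1.25255871e-04, -9.99997556e-01,  2.20750387e-03]]), 'wrist_force': array([-0.27157679, -0.3773884 , -0.10474038]), 'moment': array([-0.01347717, -0.02760058, -0.0042957 ]), 'gripper_width': 0.9995510997412925}
0.0187
scene {'fx': 445.7980154490962, 'fy': 445.7980154490962, 'cx': 316.6333150419098, 'cy': 237.7816864848749, 'xyz': array([-0.13907434, -0.35243404,  0.78049758]), 'orientation': array([[ 0.50198794, -0.56666624,  0.65337392],
       [-0.86485478, -0.33401261,  0.37478232],
       [ 0.00585864, -0.75320976, -0.65775431]])}
top {'fx': 453.60314488299304, 'fy': 453.60314488299304, 'cx': 312.3570031588954, 'cy': 239.21800767974813, 'xyz': array([0.40298822, 0.06602084, 1.17057141]), 'orientation': array([[-0.02835601, -0.98835175,  0.14952175],
       [-0.99949651,  0.03016447,  0.00984054],
       [-0.01423616, -0.14916743, -0.98870947]])}
```

View pics/scene0.png

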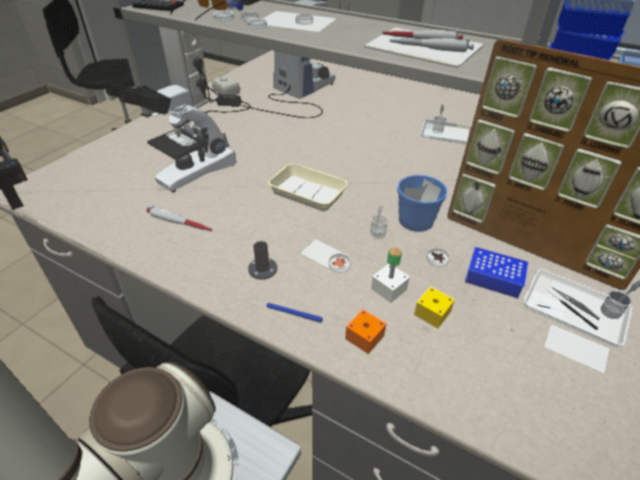

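View pics/top0.png

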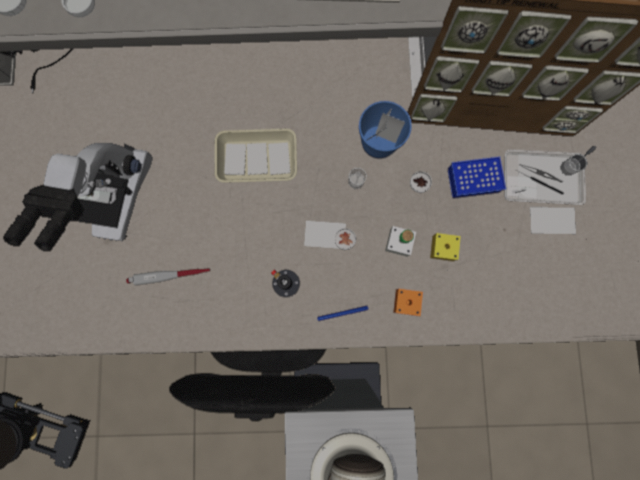

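Candidates: the pedestal's green head is at scene (394,256), top (408,237). The white stand is at scene (390,284), top (401,240). The look-alikes are the orange block, scene (366,330), top (408,301), and the yellow one, scene (434,306), top (446,246). The holder is the black tube at scene (262,260), top (286,283). I choose the white stand with the green head, and will check it in a crop while measuring.

```bash
cat > h.py <<'E'
import numpy as np,cv2
from station import *
def ray(p,u,v):
    d=np.array([(u-p['cx'])/p['fx'],(v-p['cy'])/p['fy'],1.]); return p['orientation']@d
def onplane(p,u,v,z):
    d=ray(p,u,v); return p['xyz']+d*(z-p['xyz'][2])/d[2]
def cloud(p,d):
    v,u=np.mgrid[0:480,0:640]
    c=np.stack([(u-p['cx'])/p['fx']*d,(v-p['cy'])/p['fy']*d,d],-1)
    return c@p['orientation'].T+p['xyz']
E
python3 - <<'E'
from h import *
for n in("scene","top"):
    z=np.load(n+"0.npz"); im,d=z['im'],z['d']; p=camera_params(n); P=cloud(p,d)
    hsv=cv2.cvtColor(im,cv2.COLOR_RGB2HSV); v,u=np.mgrid[0:480,0:640]
    box=(u>370)&(u<425)&(v>220)&(v<310) 
    g=box&(hsv[...,0]>40)&(hsv[...,0]<90)&(hsv[...,1]>80)&(hsv[...,2]>40)
    print(n,"green",g.sum(),u[g].min(),u[g].max(),v[g].min(),v[g].max(),np.median(P[g],0), onplane(p,u[g].mean(),v[g].mean(),.105))
    # stand top by height
    s=box&(hsv[...,1]<50)&(hsv[...,2]>150)&(abs(P[...,2]-.044)<.006)
    print("stand",s.sum(),P[s].mean(0),P[s].min(0),P[s].max(0))
    hb=(u>230)&(u<320)&(v>230)&(v<310)&(d>0)
    t=hb&(P[...,2]>.07)&(P[...,2]<.09)
    print("holder top",t.sum(),P[t].mean(0),P[t].min(0),P[t].max(0),u[t].mean(),v[t].mean())
    f=hb&(hsv[...,2]<70)&(P[...,2]<.03); print("holder dark low",f.sum(),P[f].min(0),P[f].max(0))
    rd=hb&(hsv[...,1]>130)&((hsv[...,0]<12)|(hsv[...,0]>170)); print("knob",rd.sum(),P[rd].mean(0) if rd.sum() else 0)
    w=(u>580)&(v<0); 
    a=im[225:345,230:330] if n=="scene" else im[240:320,240:320]
    b=im[235:315,360:430] if n=="scene" else im[215:265,380:440]
    k=cv2.resize(np.ascontiguousarray(a[...,::-1]),(390,500),interpolation=2); k2=cv2.resize(np.ascontiguousarray(b[...,::-1]),(390,500),interpolation=2)
    cv2.imwrite(f"pics/crop_{n}.png",np.hstack([k,k2]))
E
```

```text
scene green 106 388 400 252 265 [ 0.55198268 -0.14978574  0.10809004] [ 0.55507361 -0.14831271  0.105     ]
stand 528 [ 0.5721519  -0.1389136   0.04309933] [ 0.52624111 -0.18195446  0.03804909] [ 0.74409237 -0.02285479  0.04996421]
holder top 148 [0.46537972 0.14729706 0.07735912] [0.450334   0.13123134 0.07009133] [0.48357028 0.16551935 0.08237031] 259.9256756756757 246.40540540540542
holder dark low 80 [0.44993853 0.13113958 0.00641587] [0.47281582 0.15509244 0.02979436]
knob 0 0
top green 26 400 407 234 242 [ 0.55606873 -0.13333402  0.11699547] [ 0.55843539 -0.13627115  0.105     ]
stand 343 [ 0.56062983 -0.14105306  0.0445666 ] [ 0.52886747 -0.18040506  0.03914652] [ 0.60056432 -0.11035638  0.04990399]
holder top 132 [0.46714811 0.14876198 0.08031805] [0.45169803 0.13320576 0.07041732] [0.48322669 0.16464658 0.08493109] 283.5984848484849 281.6136363636364
holder dark low 297 [0.43462281 0.11709427 0.00286922] [0.50124054 0.18191642 0.02981499]
knob 12 [0.49301407 0.17518069 0.05450118]
```

View pics/crop_scene.png

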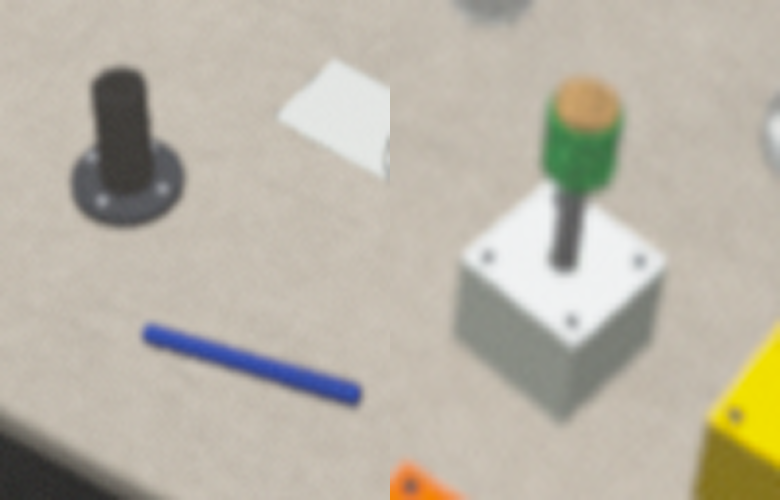

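View pics/crop_top.png

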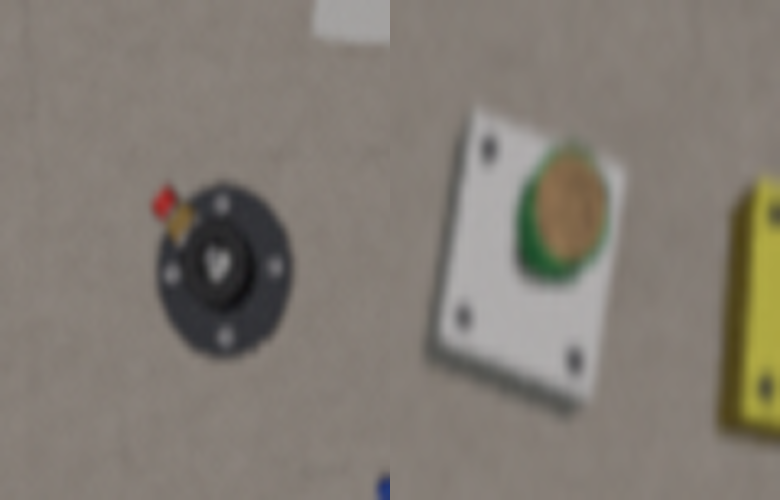

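The crops show the green head with cork on the white stand, and the black holder with its red knob towards +x+y at top crop (165,203). Next I refine both axes from cork and tube-rim outlines.

Run:
```python
from h import *
for n in("scene","top"):
    z=np.load(n+"0.npz"); im,d=z['im'],z['d']; p=camera_params(n)
    hsv=cv2.cvtColor(im,cv2.COLOR_RGB2HSV).astype(int); v,u=np.mgrid[0:480,0:640]
    box=(u>385)&(u<418)&(v>225)&(v<270)
    c=box&(hsv[...,0]<25)&(hsv[...,1]>75)
    # restrict to largest comp
    k,l,st,ce=cv2.connectedComponentsWithStats(c.astype(np.uint8)); i=1+np.argmax(st[1:,4]); print(n,"cork",st[i],ce[i],onplane(p,*ce[i],.123))
    # white stand top (4 corners) 
    w=((u>365)&(u<425)&(v>218)&(v<302)&(hsv[...,2]>(175 if n=="top" else 190))&(hsv[...,1]<35)).astype(np.uint8)
    k,l,st,ce=cv2.connectedComponentsWithStats(w); i=1+np.argmax(st[1:,4])
    cn,_=cv2.findContours((l==i).astype(np.uint8),0,2); rc=cv2.approxPolyDP(cv2.convexHull(cn[0]),4,True)[:,0]
    Q=np.array([onplane(p,*q,.044) for q in rc]); print("stand corners",rc.tolist(),Q[:,:2].round(4).tolist(),Q.mean(0))
    # holder dark tube/foot outline
    g=((u>240)&(u<315)&(v>230)&(v<310)&(hsv[...,2]<75)).astype(np.uint8)
    k,l,st,ce=cv2.connectedComponentsWithStats(g); i=1+np.argmax(st[1:,4]); print("dark",st[i],ce[i])
    ys,xs=np.where(l==i)
    if n=="scene":
        for y in range(238,280,3): 
            q=xs[ys==y]; print(y,(q.min(),q.max()) if len(q) else None)
print()
z=np.load("top0.npz"); im=z['im'];g=cv2.cvtColor(im,cv2.COLOR_RGB2GRAY)
np.set_printoptions(linewidth=250)
print(g[266:302,268:304])
```

```text
scene cork [390 248  11   8  71] [394.95774648 251.21126761] [ 0.56205347 -0.14652823  0.123     ]
stand corners [[424, 233], [421, 294], [415, 301], [366, 301], [366, 219], [396, 219]] [[0.7475, -0.1592], [0.5465, -0.2248], [0.5207, -0.2206], [0.467, -0.1291], [0.724, -0.0073], [0.7643, -0.0756]] [ 0.62833543 -0.13611606  0.044     ]
dark [255 243  15  29 325] [261.25538462 257.40923077]
238 None
241 None
244 (np.int64(257), np.int64(264))
247 (np.int64(255), np.int64(265))
250 (np.int64(255), np.int64(266))
253 (np.int64(256), np.int64(266))
256 (np.int64(256), np.int64(266))
259 (np.int64(256), np.int64(267))
262 (np.int64(256), np.int64(268))
265 (np.int64(256), np.int64(268))
268 (np.int64(256), np.int64(268))
271 (np.int64(259), np.int64(264))
274 None
277 None
top cork [403 230  10  11  80] [407.3625 235.125 ] [ 0.56430126 -0.14529532  0.123     ]
stand corners [[395, 234]] [[0.5803, -0.1305]] [ 0.58026952 -0.1304794   0.044     ]
dark [273 270  27  27 477] [286.27044025 283.32285115]

[[126 127 126 ... 130 129 131]
 [127 127 128 ... 128 130 130]
 [128 128 129 ... 128 129 130]
 ...
 [131 129 127 ... 128 128 128]
 [129 129 126 ... 129 129 128]
 [128 128 128 ... 128 128 129]]
```

Both views put the pedestal axis at about (0.563, -0.146) and the holder at about (0.466, 0.148). These agree to about 2 mm, so I head for the pedestal.

Request:
move_arm(increments="-1 -0.145 0 0.145 0 0 0; -1 -0.29 0 0.29 0 0 0; -1 -0.29 0 0.29 0 0 0; -1 -0.29 0 0.29 0 0 0; -1 -0.29 0 0.29 0 0 0; -1 -0.29 0 0.29 0 0 0; -1 -0.29 0 0.29 0 0 0; -1 -0.29 0 0.29 0 0 0")

```text
time_s: 0.9
tcp_pos: [0.3786, 0.23, 0.2225]
ee_rot: [[-0.946, -0.0, -0.323], [0.323, 0.0, -0.946], [0.0, -1.0, -0.0]]
wrist_force: [0.9, 1.3, -0.5]
gripper_width: 1.001
```

Run:
```python
from h import *
p=camera_params("wrist"); im,d=capture("wrist"); print(p, sense()['tcp_pos'])
np.savez("w0.npz",im=im,d=d,xyz=p['xyz'],R=p['orientation']); cv2.imwrite("pics/w0.png",im[...,::-1])
```

```text
{'fx': 371.64829954431775, 'fy': 371.64829954431775, 'cx': 321.70856167597367, 'cy': 235.99425214386662, 'xyz': array([0.44361578, 0.20723033, 0.3849215 ]), 'orientation': array([[-3.23356919e-01, -9.14879381e-01, -2.41735438e-01],
       [-9.46276783e-01,  3.12828480e-01,  8.18449244e-02],
       [ 7.43496033e-04,  2.55213755e-01, -9.66884371e-01]])} [0.37953122 0.22466779 0.22226702]
```

View pics/w0.png

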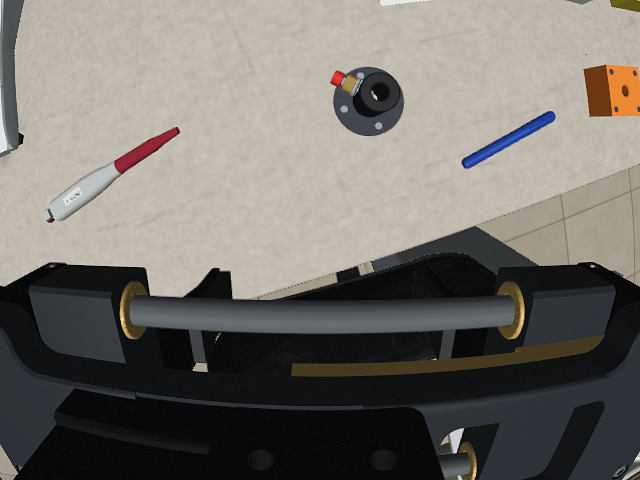

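Wrist view: the holder's bore mouth is at (380,92) and the red knob at (338,79). The pen, pipettor and orange block are also in view. Now I cast the mouth onto z=0.08.

```bash
cat >> h.py <<'E'
def fray(p,u,v):
    x,y=(u-p['cx']),(v-p['cy']); r_=np.hypot(x,y); t=r_/p['fx']; s=np.sin(t)/max(r_,1e-9)
    return p['orientation']@np.array([x*s,y*s,np.cos(t)])
def fplane(p,u,v,z):
    d=fray(p,u,v); return p['xyz']+d*(z-p['xyz'][2])/d[2]
E
python3 - <<'E'
from h import *
z=np.load("w0.npz"); im=z['im']; p=dict(camera_params("wrist"),xyz=z['xyz'],orientation=z['R'])
c=im[60:140,325:415]; cv2.imwrite("pics/w0c.png",cv2.resize(np.ascontiguousarray(c[...,::-1]),None,fx=7,fy=7,interpolation=2))
g=c.max(-1).astype(np.uint8)
for th in(20,26,32,40):
    m=(g<th).astype(np.uint8); k,l,st,ce=cv2.connectedComponentsWithStats(m)
    for i in range(1,k):
        if st[i,4]>60: print(th,st[i],ce[i]+[325,60],fplane(p,*(ce[i]+[325,60]),.08)[:2])
E
```

```text
20 [ 47  24  17  17 195] [380.46666667  91.16410256] [0.46722519 0.14840891]
20 [ 28  28  29  29 264] [362.68939394 106.45833333] [0.45938473 0.16650192]
26 [ 46  23  19  18 221] [380.58823529  90.90497738] [0.46740308 0.1482418 ]
26 [ 28  24  30  33 292] [362.87671233 106.09246575] [0.45962685 0.16625835]
32 [ 28  15  32  42 338] [363.34023669 105.07100592] [0.46031773 0.16562441]
32 [ 46  23  19  18 244] [380.92622951  90.94672131] [0.46729037 0.1479849 ]
40 [ 28  13  36  44 377] [364.08488064 104.33156499] [0.4607186  0.16484589]
40 [ 45  22  20  20 269] [380.64684015  90.77695167] [0.46749133 0.14816038]
```

View pics/w0c.png

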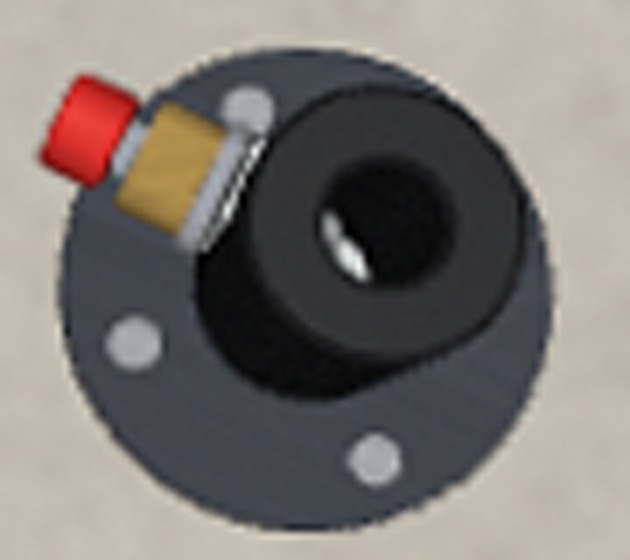

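The bore is about (0.467, 0.148), which agrees with the other views. On to above the pedestal.

Request:
move_arm(increments="-1 -0.29 0.03 0.29 0 0 0; -1 -0.29 0.03 0.29 0 0 0; -1 -0.29 0.03 0.29 0 0 0; -1 -0.29 0.03 0.29 0 0 0; -1 -0.29 0.03 0.29 0 0 0; -1 -0.29 0.03 0.29 0 0 0; -1 -0.29 0.03 0.29 0 0 0; -1 -0.29 0.03 0.29 0 0 0")

```text
time_s: 1.75
tcp_pos: [0.5543, -0.1281, 0.1928]
ee_rot: [[-0.946, -0.001, -0.324], [0.324, 0.0, -0.946], [0.001, -1.0, 0.0]]
wrist_force: [0.3, 1.4, 0.6]
gripper_width: 1.004
```

Request:
move_arm(increments="-1 0 0 0 0 0 0; -1 0 0 0 0 0 0; -1 0 0 0 0 0 0")

```text
time_s: 2.05
tcp_pos: [0.5534, -0.1255, 0.1931]
ee_rot: [[-0.946, -0.001, -0.323], [0.323, 0.0, -0.946], [0.001, -1.0, 0.0]]
wrist_force: [0.4, -0.8, 0.5]
gripper_width: 1.001
```

Run:
```python
from h import *
p=camera_params("wrist"); im,d=capture("wrist"); print(sense()['tcp_pos'],sense()['joints'])
np.savez("w1.npz",im=im,d=d,xyz=p['xyz'],R=p['orientation']); cv2.imwrite("pics/w1.png",im[...,::-1])
```

```text
[ 0.55346663 -0.12509491  0.1934479 ] [ 3.61486771e+00  1.77733309e+01 -1.03151481e+01 -1.23281594e-02
 -6.19233912e+01  6.75777003e+01]
```

View pics/w1.png

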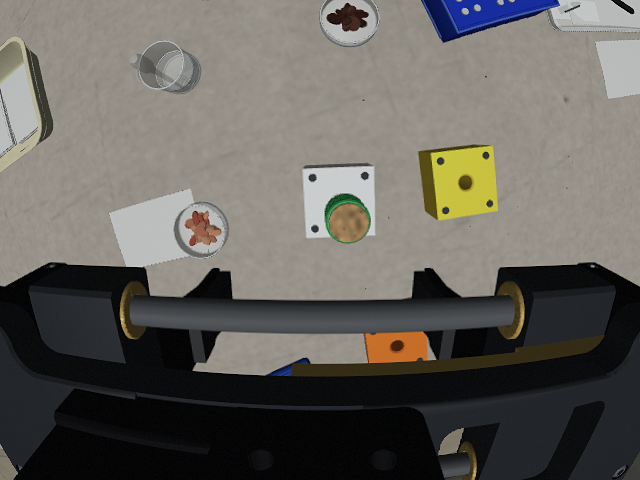

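The wrist view shows the cork at (348,222), the white stand around (340,201) and the yellow block to the right at (463,182).

Run:
```python
from h import *
z=np.load("w1.npz"); im=z['im']; p=dict(camera_params("wrist"),xyz=z['xyz'],orientation=z['R'])
hsv=cv2.cvtColor(im,cv2.COLOR_RGB2HSV).astype(int); v,u=np.mgrid[0:480,0:640]
b=(u>295)&(u<385)&(v>155)&(v<255)
c=(b&(hsv[...,0]<25)&(hsv[...,1]>75)&(hsv[...,2]>80)).astype(np.uint8)
k,l,st,ce=cv2.connectedComponentsWithStats(c); i=1+np.argmax(st[1:,4]); print(st[i],ce[i])
cn,_=cv2.findContours((l==i).astype(np.uint8),0,2); (q,ax,_)=cv2.fitEllipse(cv2.convexHull(max(cn,key=cv2.contourArea))); print(q,ax)
P=fplane(p,*q,.123); print(P,fplane(p,*ce[i],.123))
# stand screws + corners
for uv in [(312,177),(364,175),(315,229)]: print(fplane(p,*uv,.044)[:2])
s=sense(); print(s['ee_rot'].T@(P-[0,0,.123-.0863]-s['tcp_pos']), s['wrist_force'])
```

```text
[ 329  203   40   39 1192] [348.12919463 222.27097315]
(348.2620544433594, 222.19883728027344) (38.55647277832031, 39.43578338623047)
[ 0.56339253 -0.1477115   0.123     ] [ 0.56337489 -0.14761581  0.123     ]
[ 0.59151384 -0.1307582 ]
[ 0.57916145 -0.1727669 ]
[ 0.54820829 -0.1184447 ]
[-0.01671738  0.10714174  0.01821768] [ 0.18278925  0.72645212 -0.16611709]
```

Request:
move_arm(increments="-1 -0.017 0.02 0.018 0 0 0; -1 -0.017 0.06 0.018 0 0 0; -1 -0.017 0.09 0.018 0 0 0; -1 -0.017 0.107 0.018 0 0 0; -1 -0.017 0.107 0.018 0 0 0; -1 -0.017 0.107 0.018 0 0 0")

```text
time_s: 2.7
tcp_pos: [0.5647, -0.1477, 0.0873]
ee_rot: [[-0.947, 0.001, -0.322], [0.322, -0.0, -0.947], [-0.001, -1.0, 0.0]]
wrist_force: [1.5, -0.4, 0.7]
gripper_width: 0.998
```

Run:
```python
from h import *
p=camera_params("wrist"); im,d=capture("wrist"); s=sense();print(s['tcp_pos'],s['wrist_force'],s['ee_rot'].T@(np.array([.5635,-.147,.0863])-s['tcp_pos']))
np.savez("w2.npz",im=im,d=d,xyz=p['xyz'],R=p['orientation']); cv2.imwrite("pics/w2.png",im[...,::-1])
```

```text
[ 0.5652426  -0.14786517  0.08803422] [0.51068205 0.35945703 0.45962348] [ 0.00193324  0.00172893 -0.00025699]
```

View pics/w2.png

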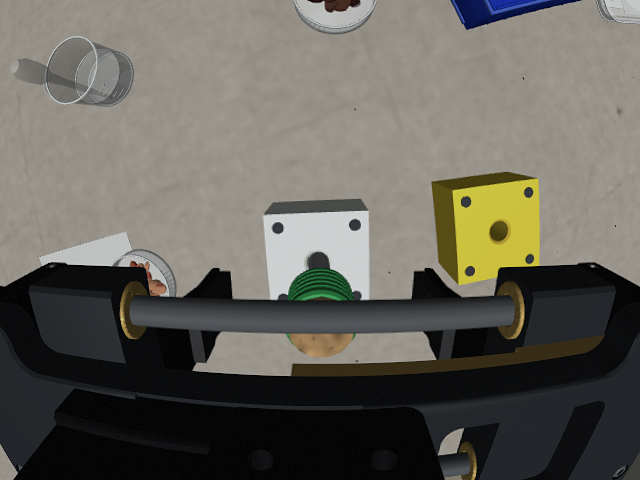

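The head is centred between the fingers, near (320,310). I shift 1 mm and close.

Request:
move_arm(increments="-1 0.001 0.001 0 0 0 0; 1 0.001 0.001 0 0 0 0; 1 0.001 0.001 0 0 0 0; 1 0.001 0.001 0 0 0 0; 1 0.001 0.001 0 0 0 0; 1 0.001 0.001 0 0 0 0; 1 0.001 0.001 0 0 0 0; 1 0.001 0.001 0 0 0 0")

```text
time_s: 3.55
tcp_pos: [0.5632, -0.1484, 0.0853]
ee_rot: [[-0.946, -0.0, -0.324], [0.324, -0.0, -0.946], [0.0, -1.0, 0.0]]
wrist_force: [0.7, 0.1, -0.2]
gripper_width: 0.449
```

Request:
move_arm(increments="1 0 0 0 0 0 0; 1 0 0 0 0 0 0; 1 0 0 0 0 0 0; 1 0 0 0 0 0 0")

```text
time_s: 3.95
tcp_pos: [0.5634, -0.1482, 0.0854]
ee_rot: [[-0.946, 0.0, -0.324], [0.324, 0.0, -0.946], [-0.0, -1.0, -0.0]]
wrist_force: [0.6, 0.7, -0.8]
gripper_width: 0.338
```

Request:
move_arm(increments="1 0 0 0 0 0 0; 1 0 -0.01 0 0 0 0; 1 0 -0.03 0 0 0 0; 1 0 -0.06 0 0 0 0; 1 0 -0.09 0 0 0 0; 1 0 -0.11 0 0 0 0; 1 0 -0.11 0 0 0 0; 1 0 -0.11 0 0 0 0")

```text
time_s: 4.75
tcp_pos: [0.5623, -0.1482, 0.1948]
ee_rot: [[-0.946, -0.001, -0.324], [0.324, 0.001, -0.946], [0.002, -1.0, -0.0]]
wrist_force: [0.3, 0.8, -2.7]
gripper_width: 0.331
```

Run:
```python
from h import *
p=camera_params("wrist"); im,d=capture("wrist"); s=sense();print(s['tcp_pos'],s['wrist_force'],s['moment'],s['gripper_width'],s['joints'])
cv2.imwrite("pics/w3.png",im[...,::-1])
im,d=capture("scene"); cv2.imwrite("pics/s3.png",cv2.resize(np.ascontiguousarray(im[180:300,310:470,::-1]),None,fx=5,fy=5,interpolation=2))
```

```text
[ 0.56182501 -0.14822868  0.19382588] [-0.50430754 -0.09197332 -3.1470973 ] [0.0161961  0.02567744 0.04279841] 0.3355451662270282 [ 1.15802963e+00  1.91382385e+01 -8.22371001e+00 -5.19101025e-02
 -6.28306053e+01  6.99352389e+01]
```

View pics/w3.png

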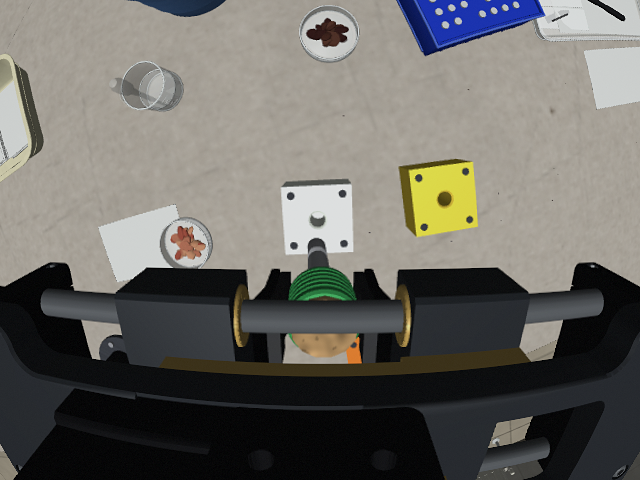

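View pics/s3.png

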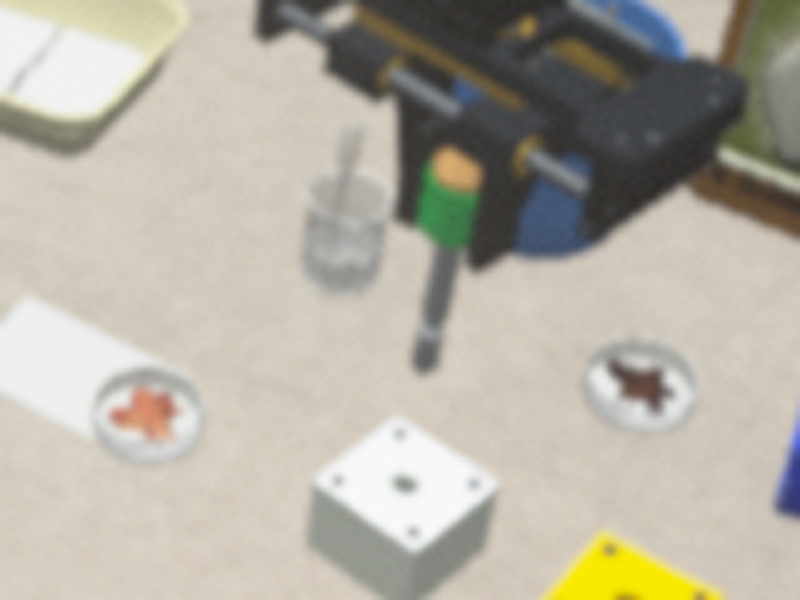

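Lifted: 0.25 kg shows in the wrist force, and the stand is empty. Before travelling I check tilt by locating foot tip and cork in the views.

Run:
```python
from h import *
p=camera_params("scene"); s=sense()
T=s['tcp_pos']; foot=T[2]-.0794
# scene crop scale 5 offset (310,180)
f=(425/5+310,366/5+180); c=(458/5+310,170/5+180)
print("scene foot",onplane(p,*f,foot), "cork",onplane(p,*c,foot+.117))
def proj(p,X):
    q=p['orientation'].T@(X-p['xyz']); return p['cx']+p['fx']*q[0]/q[2],p['cy']+p['fy']*q[1]/q[2]
print("expected px foot,cork",proj(p,np.array([T[0],T[1],foot])),proj(p,np.array([T[0],T[1],foot+.117])),f,c)
w=camera_params("wrist"); im=cv2.imread("pics/w3.png")
def fproj(p,X):
    q=p['orientation'].T@(X-p['xyz']); t=np.arctan2(np.hypot(q[0],q[1]),q[2]);k=p['fx']*t/np.hypot(q[0],q[1]); return p['cx']+k*q[0],p['cy']+k*q[1]
for h in(0,.03,.085,.117): print(h,fproj(w,np.array([T[0],T[1],foot+h])))
cv2.imwrite("pics/w3c.png",cv2.resize(im[220:370,260:380],None,fx=5,fy=5,interpolation=2)[:600])
```

```text
scene foot [ 0.56571863 -0.14627532  0.114013  ] cork [ 0.55554404 -0.14941439  0.231013  ]
expected px foot,cork (np.float64(395.14116868941903), np.float64(254.58087687656482)) (np.float64(402.2263267949684), np.float64(212.17104109097028)) (395.0, 253.2) (401.6, 214.0)
0 (np.float64(320.5276242271907), np.float64(242.85852925854041))
0.03 (np.float64(320.4530319993258), np.float64(256.72268198403174))
0.085 (np.float64(320.257388824604), np.float64(294.0698709081778))
0.117 (np.float64(320.08650892249835), np.float64(327.975546008944))
```

View pics/w3c.png

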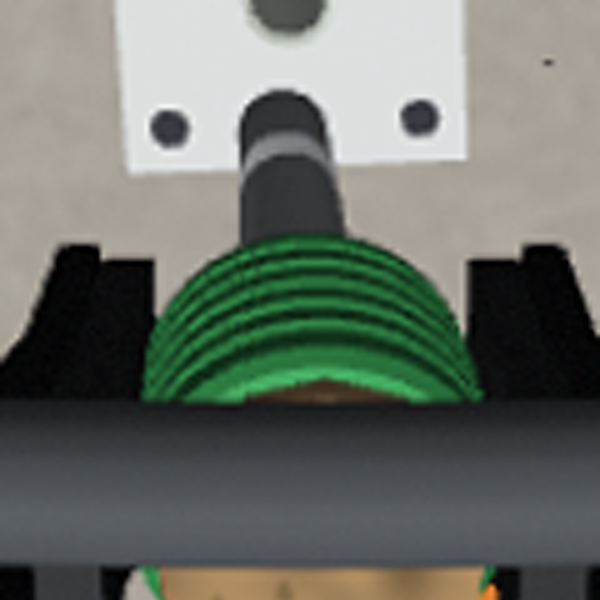

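Both the wrist and scene views show the foot about 3 mm towards +y relative to the head: it leaned in the loose stand hole. I level it with +0.03 rad about tool x while travelling to above the holder.

Request:
move_arm(increments="1 0.03 0 -0.04 0.01 0 0; 1 0.06 0 -0.08 0.02 0 0; 1 0.09 0 -0.12 0.03 0 0; 1 0.12 0 -0.16 0.03 0 0; 1 0.15 0 -0.2 0.03 0 0; 1 0.17 0 -0.23 0.03 0 0; 1 0.182 0 -0.245 0.03 0 0; 1 0.186 0 -0.249 0.03 0 0")

```text
time_s: 5.65
tcp_pos: [0.4666, 0.1489, 0.194]
ee_rot: [[-0.947, -0.012, -0.321], [0.321, -0.03, -0.947], [0.002, -0.999, 0.032]]
wrist_force: [0.9, -0.1, -2.7]
gripper_width: 0.334
```

Request:
move_arm(increments="1 0 0 0 0 0 0; 1 0 0 0 0 0 0; 1 0 0 0 0 0 0; 1 0 0 0 0 0 0; 1 0 0 0 0 0 0")

```text
time_s: 6.15
tcp_pos: [0.4681, 0.1468, 0.1953]
ee_rot: [[-0.946, -0.01, -0.325], [0.325, -0.028, -0.945], [0.0, -1.0, 0.03]]
wrist_force: [-0.4, 0.1, -3.0]
gripper_width: 0.337
```

Run:
```python
from h import *
p=camera_params("wrist"); im,d=capture("wrist"); s=sense();print(s['tcp_pos'],s['ee_rot'],s['wrist_force'],s['moment'],s['joints'])
np.savez("w4.npz",im=im,xyz=p['xyz'],R=p['orientation'],T=s['tcp_pos'])
cv2.imwrite("pics/w4.png",cv2.resize(np.ascontiguousarray(im[180:380,240:400,::-1]),None,fx=3,fy=3,interpolation=2))
im,d=capture("scene"); cv2.imwrite("pics/s4.png",cv2.resize(np.ascontiguousarray(im[190:290,200:330,::-1]),None,fx=6,fy=6,interpolation=2))
im,d=capture("top"); cv2.imwrite("pics/t4.png",cv2.resize(np.ascontiguousarray(im[220:320,220:350,::-1]),None,fx=6,fy=6,interpolation=2))
```

```text
[0.46802702 0.14694129 0.19535906] [[-9.45783988e-01 -9.77602748e-03 -3.24649161e-01]
 [ 3.24796318e-01 -2.84073343e-02 -9.45357274e-01]
 [ 1.94214230e-05 -9.99548624e-01  3.00424197e-02]] [-0.23487434 -0.30775861 -2.2606019 ] [ 0.0708394  -0.04398555 -0.04296109] [ 37.07402736  10.81694796 -20.05293753   1.10345781 -60.56311679
  33.41841256]
```

View pics/w4.png

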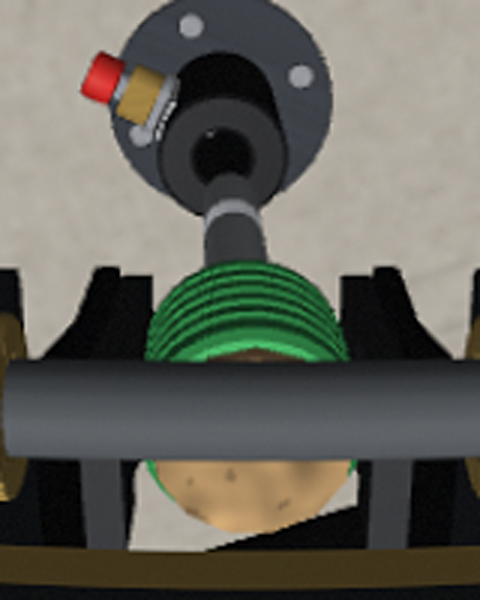

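View pics/s4.png

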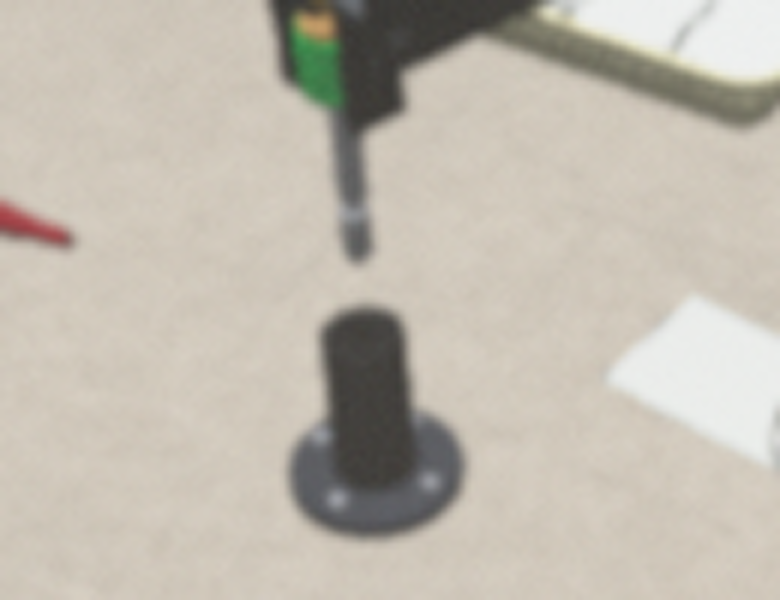

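Run:
```python
from h import *
z=np.load("w4.npz"); im=z['im']; p=dict(camera_params("wrist"),xyz=z['xyz'],orientation=z['R']); T=z['T']
g=cv2.cvtColor(im,cv2.COLOR_RGB2GRAY)[180:380,240:400]
c=cv2.resize(g,None,fx=8,fy=8,interpolation=2)
cv2.imwrite("pics/w4z.png",cv2.convertScaleAbs(c[25*8:95*8,45*8:120*8],alpha=2.2))
def fproj(p,X):
    q=p['orientation'].T@(X-p['xyz']); t=np.arctan2(np.hypot(q[0],q[1]),q[2]);k=p['fx']*t/np.hypot(q[0],q[1]); return np.array([p['cx']+k*q[0],p['cy']+k*q[1]])
print("mouth",fplane(p,314,231.5,.08))
H=np.array([.4672,.1484,0])
crop=lambda q:((q-[285,205])*8).round(0)
for h in(.0,.01,.08): print("holder",h,crop(fproj(p,H+[0,0,h])))
F=np.array([T[0],T[1],T[2]-.0794])
for h in(0,.006,.03,.06,.085): print("post if vertical under TCP",h,crop(fproj(p,F+[0,0,h])))
# ring of mouth
for a in range(0,360,60): print(crop(fproj(p,H+[.0072*np.cos(a*np.pi/180),.0072*np.sin(a*np.pi/180),.08])))
```

```text
mouth [0.46790588 0.14865814 0.08      ]
holder 0.0 [229.  58.]
holder 0.01 [230.  74.]
holder 0.08 [237. 218.]
post if vertical under TCP 0 [255. 308.]
post if vertical under TCP 0.006 [257. 328.]
post if vertical under TCP 0.03 [263. 418.]
post if vertical under TCP 0.06 [272. 560.]
post if vertical under TCP 0.085 [283. 714.]
[212. 149.]
[163. 205.]
[188. 273.]
[261. 286.]
[310. 231.]
[286. 163.]
```

View pics/w4z.png

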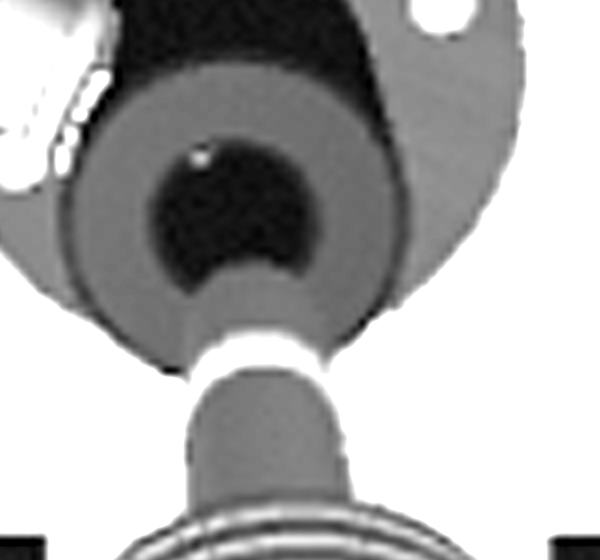

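The post now hangs vertical under the TCP, and its foot is within about 2 mm of the mouth axis. I trim that and go down to just above the rim.

Request:
move_arm(increments="1 0.0009 0.004 -0.0015 0 0 0; 1 0.0009 0.012 -0.0018 0 0 0; 1 0.0009 0.022 -0.0021 0 0 0; 1 0.0009 0.03 -0.0023 0 0 0; 1 0.0009 0.033 -0.0024 0 0 0; 1 0.0009 0.033 -0.0024 0 0 0; 1 0.0009 0.033 -0.0024 0 0 0")

```text
time_s: 7.0
tcp_pos: [0.4677, 0.1492, 0.1624]
ee_rot: [[-0.946, -0.009, -0.324], [0.324, -0.028, -0.946], [-0.0, -1.0, 0.03]]
wrist_force: [0.3, 0.5, -3.4]
gripper_width: 0.336
```

Run:
```python
from h import *
p=camera_params("wrist"); im,d=capture("wrist"); s=sense();print(s['tcp_pos'],s['wrist_force'],s['moment'])
cv2.imwrite("pics/w5.png",cv2.convertScaleAbs(cv2.resize(np.ascontiguousarray(im[190:290,250:370,::-1]),None,fx=6,fy=6,interpolation=2),alpha=2))
im,d=capture("scene"); cv2.imwrite("pics/s5.png",cv2.convertScaleAbs(cv2.resize(np.ascontiguousarray(im[210:290,220:310,::-1]),None,fx=7,fy=7,interpolation=2),alpha=1.5))
```

```text
[0.46780138 0.14927401 0.1626114 ] [-1.135465    0.09595978 -2.35998767] [ 0.08617462 -0.01404913 -0.00192716]
```

View pics/w5.png

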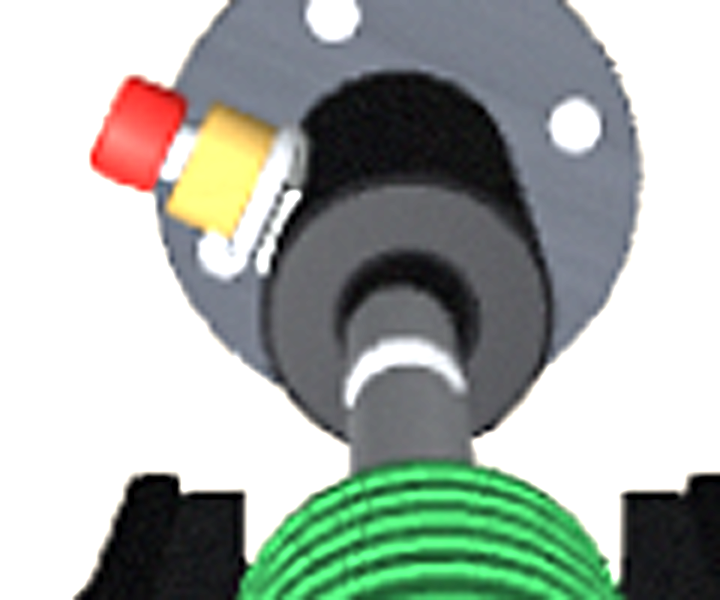

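View pics/s5.png

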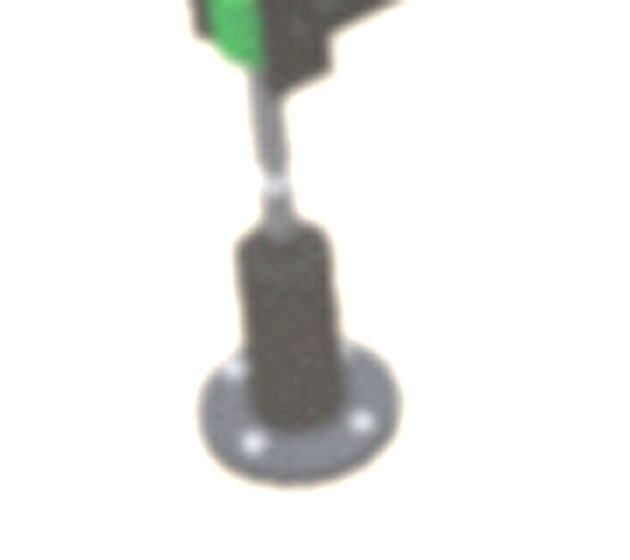

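The foot is within 0.5 mm of the mouth centre in the wrist view. I enter the bore slowly.

Request:
move_arm(increments="1 0 0.003 0.0004 0 0 0; 1 0 0.006 0.0003 0 0 0; 1 0 0.009 0.0002 0 0 0; 1 0 0.012 0.0001 0 0 0; 1 0 0.012 0.0001 0 0 0")

```text
time_s: 7.6
tcp_pos: [0.467, 0.1485, 0.1497]
ee_rot: [[-0.946, -0.011, -0.324], [0.324, -0.029, -0.946], [0.001, -1.0, 0.031]]
wrist_force: [-0.5, -0.1, -2.9]
gripper_width: 0.34
```

Request:
move_arm(increments="1 0 0.003 -0.0001 0 0 0; 1 0 0.006 -0.0002 0 0 0; 1 0 0.009 -0.0003 0 0 0; 1 0 0.012 -0.0004 0 0 0; 1 0 0.012 -0.0004 0 0 0")

```text
time_s: 8.1
tcp_pos: [0.467, 0.1485, 0.1378]
ee_rot: [[-0.946, -0.011, -0.324], [0.324, -0.029, -0.946], [0.001, -1.0, 0.031]]
wrist_force: [0.3, -0.7, -2.7]
gripper_width: 0.338
```

Run:
```python
from h import *
s=sense();print(s['tcp_pos'],s['tcp_pos'][2]-.0794-.08,s['wrist_force'],s['moment'])
```

```text
[0.46700628 0.14850885 0.13776504] -0.021634963117268938 [ 0.28204763 -0.69115918 -2.6583633 ] [ 0.06198824 -0.06583055  0.01496391]
```

Request:
move_arm(increments="1 0 0.001 0 0 0 0; 1 0 0.002 -0.0001 0 0 0; 1 0 0.003 -0.0001 0 0 0; 1 0 0.004 -0.0001 0 0 0")

```text
time_s: 8.5
tcp_pos: [0.4674, 0.1487, 0.1343]
ee_rot: [[-0.946, -0.01, -0.324], [0.324, -0.028, -0.946], [-0.0, -1.0, 0.03]]
wrist_force: [-0.5, 0.2, -3.3]
gripper_width: 0.337
```

Request:
move_arm(increments="1 0 0.001 0 0 0 0; 1 0 0.002 -0.0001 0 0 0; 1 0 0.003 -0.0001 0 0 0; 1 0 0.004 -0.0001 0 0 0")

```text
time_s: 8.9
tcp_pos: [0.4673, 0.1486, 0.1302]
ee_rot: [[-0.946, -0.01, -0.324], [0.324, -0.028, -0.946], [-0.0, -1.0, 0.03]]
wrist_force: [0.1, -0.0, -3.0]
gripper_width: 0.335
```

Request:
move_arm(increments="1 0 0.001 0 0 0 0; 1 0 0.002 -0.0001 0 0 0; 1 0 0.003 -0.0001 0 0 0")

```text
time_s: 9.2
tcp_pos: [0.4669, 0.1482, 0.1272]
ee_rot: [[-0.946, -0.011, -0.324], [0.324, -0.03, -0.946], [0.001, -1.0, 0.031]]
wrist_force: [-0.9, -1.4, 0.6]
gripper_width: 0.337
```

The plunger is felt with the foot about 32 mm below the rim. I continue in small steps.

Request:
move_arm(increments="1 0 0.001 0 0 0 0; 1 0 0.002 -0.0001 0 0 0; 1 0 0.002 -0.0001 0 0 0")

```text
time_s: 9.5
tcp_pos: [0.4672, 0.148, 0.1259]
ee_rot: [[-0.946, -0.01, -0.323], [0.324, -0.03, -0.946], [-0.0, -1.0, 0.032]]
wrist_force: [-1.6, -3.2, 5.1]
gripper_width: 0.333
```

Request:
move_arm(increments="1 0 0.001 0 0 0 0; 1 0 0.002 -0.0001 0 0 0; 1 0 0.002 -0.0001 0 0 0")

```text
time_s: 9.8
tcp_pos: [0.4673, 0.1481, 0.124]
ee_rot: [[-0.946, -0.01, -0.323], [0.324, -0.03, -0.946], [-0.0, -1.0, 0.031]]
wrist_force: [-1.3, -3.5, 4.8]
gripper_width: 0.337
```

Request:
move_arm(increments="1 0 0.001 0 0 0 0; 1 0 0.002 -0.0001 0 0 0; 1 0 0.002 -0.0001 0 0 0")

```text
time_s: 10.1
tcp_pos: [0.4671, 0.1482, 0.1212]
ee_rot: [[-0.946, -0.011, -0.324], [0.324, -0.029, -0.946], [0.0, -1.0, 0.031]]
wrist_force: [-1.2, -4.2, 2.3]
gripper_width: 0.338
```

The ride-over peaked at about 8 N net and the post is now sliding. I expect the floor around 61–66 mm, so I continue.

Request:
move_arm(increments="1 0 0.001 0 0 0 0; 1 0 0.002 -0.0001 0 0 0; 1 0 0.003 -0.0001 0 0 0; 1 0 0.004 -0.0001 0 0 0; 1 0 0.005 -0.0001 0 0 0")

```text
time_s: 10.6
tcp_pos: [0.467, 0.1484, 0.1159]
ee_rot: [[-0.946, -0.011, -0.324], [0.324, -0.029, -0.946], [0.001, -1.0, 0.031]]
wrist_force: [-0.4, -5.4, 0.9]
gripper_width: 0.336
```

Request:
move_arm(increments="1 0 0.001 0 0 0 0; 1 0 0.002 -0.0001 0 0 0; 1 0 0.003 -0.0001 0 0 0; 1 0 0.004 -0.0001 0 0 0; 1 0 0.005 -0.0001 0 0 0")

```text
time_s: 11.1
tcp_pos: [0.467, 0.1484, 0.111]
ee_rot: [[-0.946, -0.011, -0.324], [0.324, -0.029, -0.946], [0.001, -1.0, 0.031]]
wrist_force: [-1.8, -5.1, 1.0]
gripper_width: 0.334
```

Request:
move_arm(increments="1 0 0.001 0 0 0 0; 1 0 0.002 -0.0001 0 0 0; 1 0 0.003 -0.0001 0 0 0")

```text
time_s: 11.4
tcp_pos: [0.467, 0.1484, 0.1079]
ee_rot: [[-0.946, -0.011, -0.324], [0.324, -0.029, -0.946], [0.001, -1.0, 0.031]]
wrist_force: [-1.7, -4.0, 1.7]
gripper_width: 0.336
```

Run:
```python
from h import *
s=sense();print(s['tcp_pos'],s['tcp_pos'][2]-.0794-.08,s['wrist_force'],s['moment'])
```

```text
[0.46696738 0.14835346 0.10793608] -0.051463921400535975 [-1.66245028 -4.00704117  1.69117132] [-1.82318402  0.56910213 -0.04777464]
```

Request:
move_arm(increments="1 0 0.001 0 0 0 0; 1 0 0.002 -0.0001 0 0 0; 1 0 0.003 -0.0001 0 0 0")

```text
time_s: 11.7
tcp_pos: [0.467, 0.1483, 0.1049]
ee_rot: [[-0.946, -0.011, -0.324], [0.324, -0.029, -0.946], [0.001, -1.0, 0.031]]
wrist_force: [-1.3, -5.8, 1.0]
gripper_width: 0.334
```

Request:
move_arm(increments="1 0 0.001 0 0 0 0; 1 0 0.002 -0.0001 0 0 0")

```text
time_s: 11.9
tcp_pos: [0.467, 0.1483, 0.103]
ee_rot: [[-0.946, -0.011, -0.324], [0.324, -0.029, -0.946], [0.001, -1.0, 0.031]]
wrist_force: [-0.7, -6.0, 0.9]
gripper_width: 0.335
```

Request:
move_arm(increments="1 0 0.001 0 0 0 0; 1 0 0.0015 -0.0001 0 0 0")

```text
time_s: 12.1
tcp_pos: [0.4669, 0.1484, 0.1012]
ee_rot: [[-0.946, -0.011, -0.324], [0.324, -0.029, -0.946], [0.001, -1.0, 0.031]]
wrist_force: [-0.2, -4.8, -0.9]
gripper_width: 0.338
```

Request:
move_arm(increments="1 0 0.001 0 0 0 0; 1 0 0.0015 -0.0001 0 0 0")

```text
time_s: 12.3
tcp_pos: [0.4668, 0.1484, 0.0993]
ee_rot: [[-0.946, -0.011, -0.324], [0.324, -0.029, -0.945], [0.001, -1.0, 0.031]]
wrist_force: [0.1, -5.1, -4.4]
gripper_width: 0.335
```

The force turned downward, so the plunger is dropping into the groove. I continue with half-millimetre steps to the floor.

Request:
move_arm(increments="1 0 0.0005 0 0 0 0; 1 0 0.001 0 0 0 0; 1 0 0.001 0 0 0 0")

```text
time_s: 12.6
tcp_pos: [0.4667, 0.1485, 0.0983]
ee_rot: [[-0.946, -0.011, -0.324], [0.324, -0.029, -0.945], [0.001, -1.0, 0.031]]
wrist_force: [0.3, -5.0, -9.7]
gripper_width: 0.338
```

Request:
move_arm(increments="1 0 0.0005 0 0 0 0; 1 0 0.0005 0 0 0 0")

```text
time_s: 12.8
tcp_pos: [0.4668, 0.1485, 0.0981]
ee_rot: [[-0.946, -0.011, -0.324], [0.324, -0.029, -0.946], [0.001, -1.0, 0.031]]
wrist_force: [1.3, -5.9, -11.5]
gripper_width: 0.331
```

Request:
move_arm(increments="1 0 0.0005 0 0 0 0; 1 0 0.001 0 0 0 0; 1 0 0.001 0 0 0 0")

```text
time_s: 13.1
tcp_pos: [0.4669, 0.1485, 0.0975]
ee_rot: [[-0.946, -0.011, -0.324], [0.324, -0.029, -0.946], [0.001, -1.0, 0.031]]
wrist_force: [-0.8, -4.3, -8.2]
gripper_width: 0.335
```

Request:
move_arm(increments="1 0 0.0005 0 0 0 0; 1 0 0.0005 0 0 0 0")

```text
time_s: 13.3
tcp_pos: [0.4669, 0.1485, 0.0974]
ee_rot: [[-0.946, -0.011, -0.324], [0.324, -0.029, -0.946], [0.001, -1.0, 0.031]]
wrist_force: [-1.0, -5.1, -5.8]
gripper_width: 0.334
```

Request:
move_arm(increments="1 0 0.0005 0 0 0 0; 1 0 0.0005 0 0 0 0")

```text
time_s: 13.5
tcp_pos: [0.467, 0.1485, 0.0974]
ee_rot: [[-0.946, -0.01, -0.323], [0.324, -0.029, -0.946], [0.0, -1.0, 0.031]]
wrist_force: [-2.3, -5.1, -3.8]
gripper_width: 0.338
```

The TCP has stopped moving and the force is rising, which looks like floor contact. I confirm with a moderate push.

Request:
move_arm(increments="1 0 0.0005 0 0 0 0; 1 0 0.001 0 0 0 0; 1 0 0.001 0 0 0 0")

```text
time_s: 13.8
tcp_pos: [0.4672, 0.1484, 0.0973]
ee_rot: [[-0.946, -0.01, -0.323], [0.323, -0.029, -0.946], [-0.0, -1.0, 0.031]]
wrist_force: [-3.2, -6.5, 1.3]
gripper_width: 0.334
```

Request:
move_arm(increments="1 0 0.0005 0 0 0 0; 1 0 0.001 0 0 0 0; 1 0 0.001 0 0 0 0")

```text
time_s: 14.1
tcp_pos: [0.4676, 0.1485, 0.0972]
ee_rot: [[-0.947, -0.009, -0.323], [0.323, -0.029, -0.946], [-0.001, -1.0, 0.03]]
wrist_force: [-4.7, -6.5, 6.9]
gripper_width: 0.336
```

Request:
move_arm(increments="1 0 0.0005 0 0 0 0; 1 0 0.001 0 0 0 0; 1 0 0.001 0 0 0 0")

```text
time_s: 14.4
tcp_pos: [0.4681, 0.1485, 0.0971]
ee_rot: [[-0.947, -0.007, -0.322], [0.322, -0.029, -0.946], [-0.002, -1.0, 0.03]]
wrist_force: [-5.3, -7.5, 10.5]
gripper_width: 0.335
```

It is a hard stop: about 13 N net with no further travel, foot about 62 mm below the rim. I relax the push, then open.

Request:
move_arm(increments="1 0 -0.001 0 0 0 0; 1 0 -0.002 0 0 0 0; 1 0 -0.003 0 0 0 0; 1 0 -0.003 0 0 0 0")

```text
time_s: 14.8
tcp_pos: [0.4671, 0.1486, 0.0974]
ee_rot: [[-0.946, -0.01, -0.324], [0.324, -0.029, -0.946], [0.0, -1.0, 0.03]]
wrist_force: [-2.3, -5.0, -3.5]
gripper_width: 0.336
```

Request:
move_arm(increments="0.2 0 0 0 0 0 0; 0 0 0 0 0 0 0; -0.3 0 0 0 0 0 0; -0.6 0 0 0 0 0 0; -1 0 0 0 0 0 0; -1 0 0 0 0 0 0; -1 0 0 0 0 0 0; -1 0 0 0 0 0 0")

```text
time_s: 15.6
tcp_pos: [0.4674, 0.1488, 0.0968]
ee_rot: [[-0.946, -0.01, -0.324], [0.324, -0.028, -0.946], [-0.0, -1.0, 0.03]]
wrist_force: [-0.7, -0.3, 0.3]
gripper_width: 0.944
```

Run:
```python
from h import *
p=camera_params("wrist"); im,d=capture("wrist"); s=sense();print(s['tcp_pos'],s['wrist_force'],s['gripper_width'])
cv2.imwrite("pics/w6.png",im[...,::-1])
```

```text
[0.46741028 0.14877919 0.09677863] [-0.69483485  0.69159566 -0.44331481] 0.9681682909480126
```

View pics/w6.png

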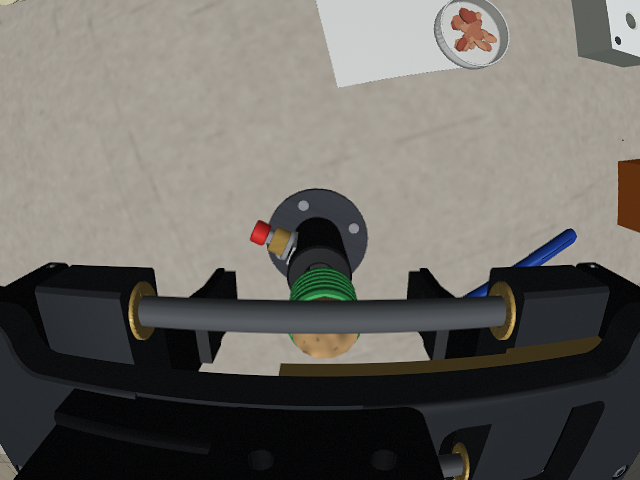

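The fingers are open and clear of the head, at (322,315). I rise straight up.

Request:
move_arm(increments="-1 0 -0.015 0.0005 0 0 0; -1 0 -0.04 0.0012 0 0 0; -1 0 -0.08 0.0024 0 0 0; -1 0 -0.12 0.0036 0 0 0; -1 0 -0.12 0.0036 0 0 0; -1 0 -0.12 0.0036 0 0 0; -1 0 -0.12 0.0036 0 0 0")

```text
time_s: 16.35
tcp_pos: [0.4666, 0.1484, 0.2158]
ee_rot: [[-0.946, -0.012, -0.324], [0.324, -0.029, -0.946], [0.002, -1.0, 0.031]]
wrist_force: [-0.2, -0.7, 0.2]
gripper_width: 1.0
```

Run:
```python
from h import *
p=camera_params("wrist"); im,d=capture("wrist"); s=sense();print(s['tcp_pos'],s['wrist_force'],s['gripper_width'],s['joint_velocities'])
np.savez("w7.npz",im=im,xyz=p['xyz'],R=p['orientation'])
cv2.imwrite("pics/w7.png",im[...,::-1])
hsv=cv2.cvtColor(im,cv2.COLOR_RGB2HSV).astype(int); v,u=np.mgrid[0:480,0:640]
c=((u>270)&(u<370)&(v>150)&(v<300)&(hsv[...,0]<25)&(hsv[...,1]>75)&(hsv[...,2]>80)).astype(np.uint8)
k,l,st,ce=cv2.connectedComponentsWithStats(c)
i=1+np.argmax(st[1:,4]); print(st[i],ce[i])
for top in(.129,.135): print(top,fplane(p,*ce[i],top))
im,d=capture("scene"); sp=camera_params("scene"); P=cloud(sp,d)
b=P[215:280,235:295]; q=b[(b[...,2]>.1)]; print("heights top",np.percentile(q[:,2],[50,90,98]),len(q))
cv2.imwrite("pics/s7.png",cv2.resize(np.ascontiguousarray(im[180:300,200:360,::-1]),None,fx=5,fy=5,interpolation=2))
```

```text
[0.46658864 0.14827552 0.21553194] [-0.21717209 -0.71775233  0.03891062] 0.999832659135573 [-0.00666991  0.41760278  0.04869548  0.17387781 -0.02811798  0.02488521]
[ 299  225   37   36 1049] [316.79980934 242.53574833]
0.129 [0.46502311 0.1488333  0.129     ]
0.135 [0.46667389 0.14838486 0.135     ]
heights top [0.12844878 0.13587855 0.78049758] 227
```

View pics/s7.png

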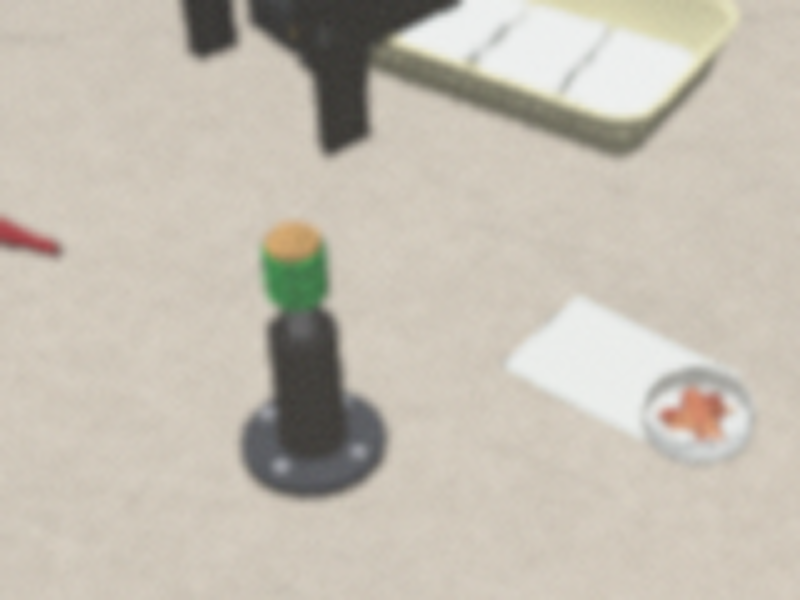

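View pics/w7.png

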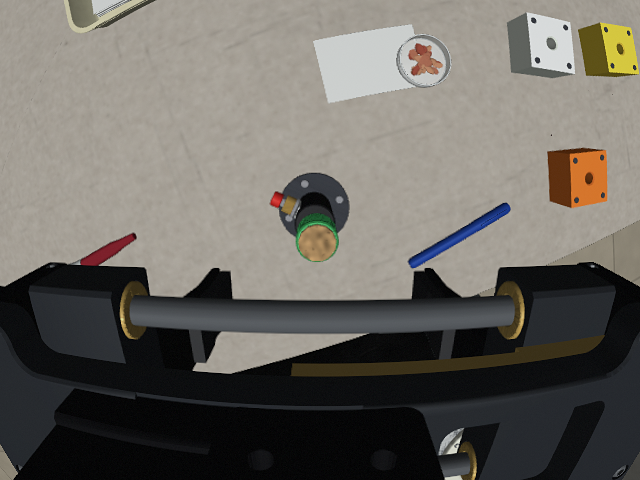

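The cork top is at about 0.135 m, so the foot is about 62 mm below the rim. Cork is on the holder's axis within 1 mm, and the gripper is clear. I hand in.

```bash
python3 -c "
from station import r
print(r.finish_job())"
```

```text
the job is handed in; nothing more can be done
None
```

I lifted the pedestal out of the white stand, levelled a lean of about 0.03 rad, and pushed its post down into the black holder. I then let go and handed the job in at about 16.5 s.

**Feel on the way down:**
- The foot met the plunger about 32 mm below the rim, and riding over it took about 8 N.
- After that it slid on with about 4–5 N, until the plunger pulled the post down into its groove.
- The floor stopped it hard about 62 mm below the rim, where I pushed with about 13 N net and got no further travel.

**Last checks:**
- **Depth:** the cork top was at about 0.135 m, which fits a foot about 62 mm down. Only the high end of the depth readings gave this; their middle value was 0.128 m, as expected from the lower parts of the head.
- **Position:** the cork was on the holder's axis within about 1 mm, so the post stands upright.
- **Gripper:** it was open and clear, with the wrist force near zero.
- **Bystanders:** I touched none of them. The red dish and the pen are unmoved by eye in the last views, and I did not measure the others again.

I judged the plunger snap by feel alone, because the joint value could not be read. No check failed.

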